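Stand the fallen dial gauge up and set it against the brake disc

ROBOT

A 6-joint arm with a two-finger parallel gripper is mounted at the origin on the work surface. World frame = base frame: x ahead of the robot, y to its left, z up, the work surface at z = 0. Lengths are in m, angles in degrees, forces in N, time in s.
With the tool pointing down it reaches from about 0.35 to 0.875 m from the base axis. Payload 4.2 kg.
Tool frame: the origin (TCP) lies midway between the tips of the shut fingers; the grasp point (between the pads) lies 19 mm behind it; z points along the fingers, y is the line along which they close (so a half turn about z gives the same grasp; the last joint's range is limited). The gripper opens to 87 mm and grips with 3 to 60 N. Pads are 19 mm wide; open, the fingers measure 117 mm over their backs; the gripper's body (75 mm by 190 mm) begins 51 mm behind the grasp point.
Start: joints at [14.817, 22.042, 0.453, 0, -68.411, -14.817], TCP at [0.625, 0, 0.223] pointing down, gripper open.
Joint ranges: [-179.83, 179.83], [-69.29, 118.12], [-61.27, 80.66], [-181.25, 117.63], [-171.15, -9.14], [-177.46, 177.46]. Speed limits (degrees/s): [159.86, 159.86, 180, 180, 180, 180].

INTERFACE

Orientations are given as a 3x3 rotation matrix whose columns are the frame's x, y, z axes.
In Python, from station import * gives the robot as it stands.
- The arm moves only by the tool move_arm, never from a script. Its argument "targets" is text: rows parted by semicolons, each of 4 numbers parted by spaces: the shift along the world's x, y, z in units of 25 mm (1.0 is 25 mm), then the turn about the world's z in units of 5 degrees (1.0 is 5 degrees). In form: tx ty tz spin; .... A call has 1 to 10 rows; each row shifts and turns the commanded pose from where the row before left it; what a row does not reach is not made up. A row lasts 1/12 s, in which the tool goes at most 41.7 mm and 7.16 degrees, less where a joint would pass 70% of its speed; a pose out of reach is approached as far as the arm can. A call is refused whole if a number of a shift passes 1 or a number of a turn 1, either way. A call with a gripper value outside its range is refused whole. "gripper" is the finger opening in mm, from 0 to 87, set as the call begins (left out, the last holds). The fingers move at their own pace and stop on an object; the grip force is fixed at half the most. Time passes only in rows, so rows that do not move let the fingers close. It gives the time, the measured TCP pose, the force, the opening and the grip force at its end, in the units of the state.
- sense(): the state, without advancing time (a new reading comes with each control period).
- capture(name): name is "scene" or "side" or "wrist"; returns a dict with "image" (420x560x3 uint8, blue, green, red), "fx", "fy", "cx", "cy" (pixels), "world_from_camera" (4x4, takes a point from camera to world coordinates); the wrist camera has in their place "hand_eye" (4x4, takes a point from camera to tool coordinates, whose origin is the TCP and whose axes are the flange's). Camera axes: x right, y up, looking along -z (the intrinsics and any distortion apply to the point x, -y, -z); pixel columns grow to the right and rows downward; lengths in m; the calibration is good to about 2 mm. A picture is of the moment at which its call begins: read the wrist's pose just before it. There is no depth.
- finish_job(): hands the job in; it is judged then, once.
The state is a dict: "time_s": time; "joints": joint angles; "joint_velocities": joint speeds; "effort": joint torques, N m; "tcp_pos": TCP position; "ee_rot": TCP orientation; "wrist_force": force on the tool from outside, world axes, zero at the start; "moment": the same for the moment, N m; "gripper_width": opening from 0.0 (shut) to 1.0 (fully open); "gripper_force": force on a finger pad.
Only numpy, scipy, OpenCV 4.12 (cv2) and the standard library are available. Lean on these libraries where they do the work, as an engineer would, in place of code of your own. Each camera call takes 0.05 s, during which the arm holds its last target. There are 200 camera calls.

TASK

The dial gauge stand has been knocked over on the bench. Tip it back up onto its base, then slide it across the bench, square to the brake disc, until the red tip of the gauge touches the flat braking ring and its spring plunger is pushed about half way in, and leave it standing there. Do not ram the disc, and leave the other things on the bench where they are.

Things in the scene. Friction and masses are not known exactly. Their poses are not given: they have to be found in the camera images.
- gauge_stand: Dial gauge on a magnetic stand (magnet off), 0.93 kg. Frame when standing: origin under the middle of its base, z up, x the way the gauge points. Grey base block 73 (x) by 60 (y) by 55 (z); round knob on its +x face, 9 proud. Post diameter 12 at x=-10, y=0, from z=55 to 145. Starts lying on its +y side, y axis down, post level, its top pointing away from the robot. Centre of mass x=8, y=-2, z=40.
- post_top (a point): Centre of the free top end of the post (stand frame -10, 0, 145). At the start it is 30 above the bench, with 24 free under the post. Round the post at z=103 to 127 is a black clamp 26 (x) by 24 (y), with a knob on its +y side out to y=26; an arm, diameter 10, runs from it along +x at y=0, z=115 to the gauge holder.
- tip_edge (a point): Middle of the base's lower +y edge (stand frame 0, 30, 0). At the start it lies on the bench; turned a quarter over this edge the stand is upright. Pushed up by the post it balances about 50 to 55 degrees from lying, then drops the rest onto its base by itself without falling over the other way. Friction with the bench about 0.6.
- base_back (a point): Middle of the base's flat back face, 60 wide by 55 high (stand frame -36.5, 0, 27.5), which looks to -x; pushing here, low down, slides the stand towards the disc.
- gauge (a point): Middle of the round gauge, diameter 59, 20 thick along y, white face to -y (stand frame 95, -30, 115). A holder block at x=85 to 105 joins it to the arm; its stem, diameter 10, runs along +x at y=-30, z=115 to x=144 and the plunger goes on to x=170.
- plunger_tip (a point): Foremost point of the plunger's red ball tip (diameter 8). With the plunger fully out it is at 170, -30, 115 in the stand's frame.
- plunger (a joint): How far the gauge's plunger is pushed in, in m: 0 fully out, 0.016 fully in; half way is 0.008. Spring: about 0.6 N at 0 and 1.2 N fully in, too weak to push the stand back.
- hub_stand: Blue fixed bench fixture with a wheel hub and a bright steel brake disc upright on edge, diameter 280; nothing turns. Origin on the bench straight below the middle of the braking face, which looks along -x of this frame, towards the gauge; z up. Base plate, 12 thick, x=-30 to 220, y=-100 to 100. The gauge meets the ring on its -y side, best with the tip at y=-103, 115 above the bench.
- disc_center (a point): Centre of the disc in the plane of its braking face (x=0 of hub_stand), 160 above the bench. The braking ring is flat from radius 85 to 140. Inside it a grey hat, radius 78, stands out 36 to -x, with hub nose and wheel studs out to 62 within radius 66.
- caliper: Brass-coloured brake caliper, about 100 by 190 by 84 high, 2.2 kg. Origin under its middle. Leave alone.
- brake_pad_a: Dark brake pad lying flat, 54 by 130 by 16. Origin under its middle. Leave alone.
- brake_pad_b: Dark brake pad lying flat, 54 by 130 by 16. Origin under its middle. Leave alone.
- fluid_bottle: Yellow bottle with black cap, diameter 68, 170 high, standing. Origin under its middle. Leave alone.
- wrench: Steel wrench lying flat, 200 long (along its x). Leave alone.
- socket: Steel socket, diameter 28, 50 high, standing. Origin under its middle. Leave alone.
Not all that is in view belongs to the job. What is shaped like the gauge_stand but green, purple or turquoise is not meant.

How it is judged (in metres and radians):
On the way:
1. the gauge stand stands upright on its base on the bench (angle between gauge_stand's own z axis and vertical below 0.08 rad and height (world z) of gauge_stand below 0.006 m), for 0.2 s.
At the end, for the whole second after the job is handed in: Stand upright on the bench (within 0.08 rad, base under 6 mm off it), at rest, square to the disc within 0.26 rad; plunger tip on the braking ring, 85 to 138 mm from the disc centre; plunger pushed in 3 to 13 mm of its 16 (all of step 1 and value of joint plunger between 0.003 and 0.013 m and distance between plunger_tip and disc_center between 0.085 and 0.138 m and angle between the x axis of gauge_stand and the x axis of hub_stand, either way round below 0.26 rad and linear speed of gauge_stand below 0.01 m/s and angular speed of gauge_stand below 0.08 rad/s); the robot touches nothing.
It fails at once if the gauge stand rams the disc or its fixture (more than 12 N) (contact force between gauge_stand and hub_stand above 12 N).
It fails at once if another thing on the bench is moved more than 25 mm (distance of any of caliper, brake_pad_a, brake_pad_b, fluid_bottle, wrench, socket from where it was at the start of the episode above 0.025 m).
It also fails if it takes over 66 s, if anything falls off the work surface, if the arm or the gripper's body presses on something with over 40 N, if the wrist force passes 120 N, or if a joint passes its speed limit or range.

## Working session

There is one attempt and no reset: what is moved stays moved. The work goes in short steps, Python scripts to look and compute and a tool call to move; the robot and the scene stay as the last step left them, time stands still between calls to the robot, and variables do not carry over. Pictures are saved under pics/ and viewed, at most 10 in all, crops included, and the job is handed in when it is done.

Besides the shell and the picture viewer there is one more tool, called after "Call:" by a JSON object that holds its "name" and its "arguments", one argument or row to a line. move_arm: Moves the arm, as the interface text tells. Its arguments: {"type":"object","properties":{"targets":{"type":"string"},"gripper":{"type":"number"}},"required":["targets"]}

```bash
mkdir -p pics; ls
cat > h.py <<'E'
from station import *
import numpy as np, cv2
def ray(c,u,v):
    T=np.array(c["world_from_camera"]); d=np.array([(u-c["cx"])/c["fx"],-(v-c["cy"])/c["fy"],-1.])
    return T[:3,3],T[:3,:3]@d
def onz(c,u,v,z):
    o,d=ray(c,u,v); return o+d*(z-o[2])/d[2]
def tri(c1,p1,c2,p2):
    o1,d1=ray(c1,*p1);o2,d2=ray(c2,*p2)
    t=np.linalg.lstsq(np.c_[d1,-d2],o2-o1,rcond=None)[0]
    a=o1+d1*t[0];b=o2+d2*t[1]; return (a+b)/2,np.linalg.norm(a-b)
E
python3 - <<'E'
from h import *
import pickle
for n in ("scene","side"):
    c=capture(n); pickle.dump(c,open(n+".pkl","wb")); cv2.imwrite(f"pics/{n}0.png",c["image"])
    print(n,c["fx"],c["fy"],c["cx"],c["cy"],np.round(c["world_from_camera"],3).tolist(),[k for k in c])
E
```

```text
pics
scene 447.686298685992 447.686298685992 274.2822584900984 204.0172263159201 [[-0.834, -0.331, 0.441, 1.086], [0.551, -0.529, 0.645, 0.854], [0.019, 0.781, 0.624, 0.962], [0.0, 0.0, 0.0, 1.0]] ['image', 'fx', 'fy', 'cx', 'cy', 'world_from_camera']
side 433.9822774861151 433.9822774861151 278.76529781574993 213.81084920616175 [[0.397, -0.628, 0.669, 1.415], [0.918, 0.285, -0.277, -0.4], [-0.017, 0.724, 0.689, 1.069], [0.0, 0.0, 0.0, 1.0]] ['image', 'fx', 'fy', 'cx', 'cy', 'world_from_camera']
```

View pics/scene0.png

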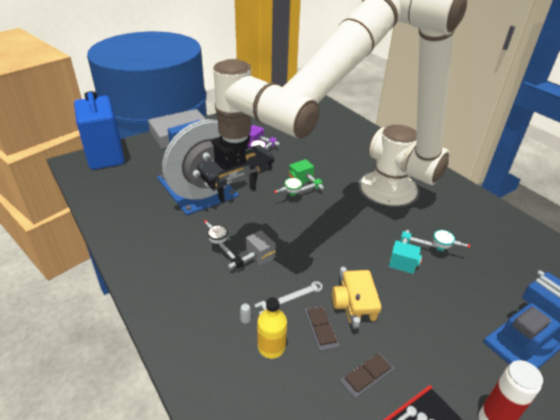

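View pics/side0.png

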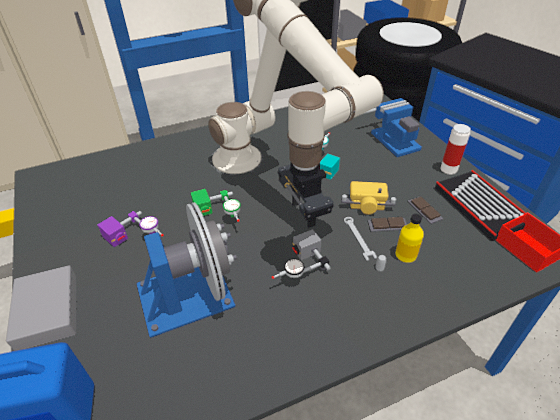

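The scene view shows the grey stand lying with its base at about (261,248), the gauge at (218,234) and the red tip at (208,223). In the side view the base is at (307,245), the gauge at (293,268) and the tip at (274,279). The disc is at the upper left in scene and at (215,255) in side. I'll zoom in on both views for exact pixels.

Run:
```python
from h import *
import pickle
s=pickle.load(open("scene.pkl","rb"))["image"];d=pickle.load(open("side.pkl","rb"))["image"]
a=cv2.resize(s[110:280,150:290],None,fx=2.85,fy=2.85,interpolation=cv2.INTER_CUBIC)
b=cv2.resize(d[190:340,130:340],None,fx=1.9,fy=1.9,interpolation=cv2.INTER_CUBIC)
b2=cv2.resize(d[225:295,260:340],None,fx=4.9,fy=4.9,interpolation=cv2.INTER_CUBIC)
o=np.zeros((600,800,3),np.uint8);o[:a.shape[0],:a.shape[1]]=a;o[:b.shape[0],400:400+b.shape[1]]=b[:, :400]
h=600-290;o[290:,400:]=b2[:h,:400][:, :400] if b2.shape[1]>=400 else np.pad(b2[:h],((0,0),(0,400-b2.shape[1]),(0,0)))
cv2.imwrite("pics/crop1.png",o)
for n,im in(("scene",s),("side",d)):
    hsv=cv2.cvtColor(im,cv2.COLOR_BGR2HSV)
    m=((hsv[...,0]<8)|(hsv[...,0]>172))&(hsv[...,1]>120)&(hsv[...,2]>90)
    k,l,st,ce=cv2.connectedComponentsWithStats(m.astype(np.uint8))
    print(n,[(st[i,4],ce[i].round(1).tolist()) for i in range(1,k)][:15])
```

```text
scene [(np.int32(6), [274.8, 191.3]), (np.int32(4), [205.0, 220.5]), (np.int32(7), [468.4, 245.3]), (np.int32(873), [501.9, 406.7]), (np.int32(257), [408.3, 402.7])]
side [(np.int32(2), [328.5, 132.0]), (np.int32(367), [453.0, 154.3]), (np.int32(2529), [528.7, 238.6]), (np.int32(218), [466.8, 209.0]), (np.int32(8), [205.4, 210.4]), (np.int32(7), [238.0, 220.0]), (np.int32(8), [161.9, 234.9]), (np.int32(10), [120.9, 237.4]), (np.int32(16), [294.1, 249.8]), (np.int32(7), [272.3, 277.0])]
```

View pics/crop1.png

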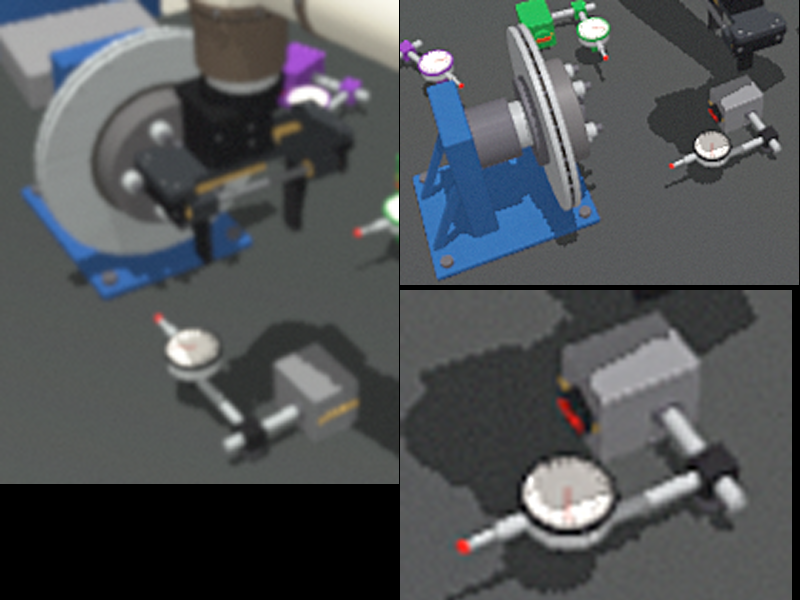

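Pixels in the crops give the post top at scene (231.8,266.5) and side (329,267.4), and the red tip at scene (205,221) and side (272.6,277). The hub plate corners are at scene (187,213) and (238,194), and side (151,336) and (235,303).

Run:
```python
from h import *
import pickle
S=pickle.load(open("scene.pkl","rb"));D=pickle.load(open("side.pkl","rb"))
def p(n,r): print(n,np.round(r,4).tolist() if not isinstance(r,tuple) else (np.round(r[0],4).tolist(),round(r[1],4)))
p("posttop",tri(S,(231.8,266.5),D,(329,267.4)))
p("posttop S z30",onz(S,231.8,266.5,.03));p("posttop D",onz(D,329,267.4,.03))
p("tip",tri(S,(205,220.8),D,(272.6,277)));p("tip S",onz(S,205,220.8,.06));p("tip D",onz(D,272.6,277,.06))
p("root S",onz(S,253.5,254.6,.03));p("root D",onz(D,315.5,250.5,.03))
# blue plate
for n,c,roi in(("S",S,(100,230,140,260)),("D",D,(180,345,120,250))):
    a,b,e,f=roi;im=c["image"][a:b,e:f];h=cv2.cvtColor(im,cv2.COLOR_BGR2HSV)
    m=((h[...,0]>100)&(h[...,0]<125)&(h[...,1]>120)).astype(np.uint8)
    cs=max(cv2.findContours(m,0,2)[0],key=cv2.contourArea)
    hull=cv2.approxPolyDP(cv2.convexHull(cs),2.0,True)[:,0]+[e,a]
    for q in hull: print(n,q.tolist(),onz(c,*q,.012).round(3).tolist(),onz(c,*q,0).round(3).tolist())
for n,q in(("187",(186.8,212)),("238",(237.7,193.5)),("159",(158.8,176.7))): p("S"+n,onz(S,*q,.012))
for q in((151,335),(235,303),(138.5,283)): p("D"+str(q),onz(D,*q,.012))
print(S["world_from_camera"][:3,3])
# gauge disc white face ellipse
for n,c,roi in(("S",S,(215,250,205,240)),("D",D,(250,290,280,315))):
    a,b,e,f=roi;im=c["image"][a:b,e:f];h=cv2.cvtColor(im,cv2.COLOR_BGR2HSV)
    m=((h[...,1]<45)&(h[...,2]>170)).astype(np.uint8)
    cs=max(cv2.findContours(m,0,2)[0],key=cv2.contourArea);el=cv2.fitEllipse(cs);q=np.array(el[0])+[e,a]
    print(n,q,el[1],onz(c,*q,.07).round(4))
```

```text
posttop ([0.687, 0.0634, 0.03], np.float64(0.0025))
posttop S z30 [0.6857, 0.0627, 0.03]
posttop D [0.6885, 0.0633, 0.03]
tip ([0.6765, -0.1184, 0.0641], np.float64(0.0006))
tip S [0.6743, -0.1231, 0.06]
tip D [0.6739, -0.1173, 0.06]
root S [0.6092, 0.0551, 0.03]
root D [0.61, 0.0569, 0.03]
S [204, 100] [0.26, -0.969, 0.012] [0.25, -0.992, 0.0]
S [204, 114] [0.324, -0.841, 0.012] [0.315, -0.862, 0.0]
S [140, 132] [0.626, -0.834, 0.012] [0.62, -0.856, 0.0]
S [140, 100] [0.518, -1.125, 0.012] [0.511, -1.15, 0.0]
D [157, 232] [0.3, -0.388, 0.012] [0.287, -0.388, 0.0]
D [223, 278] [0.58, -0.244, 0.012] [0.57, -0.242, 0.0]
D [234, 306] [0.69, -0.247, 0.012] [0.682, -0.245, 0.0]
D [150, 337] [0.692, -0.49, 0.012] [0.683, -0.491, 0.0]
D [137, 283] [0.491, -0.49, 0.012] [0.48, -0.491, 0.0]
D [144, 236] [0.3, -0.433, 0.012] [0.288, -0.433, 0.0]
S187 [0.6831, -0.247, 0.012]
S238 [0.4904, -0.2457, 0.012]
S159 [0.6837, -0.4859, 0.012]
D(151, 335) [0.6866, -0.4864, 0.012]
D(235, 303) [0.6816, -0.2407, 0.012]
D(138.5, 283) [0.4926, -0.4856, 0.012]
[1.08608621 0.85354682 0.96161539]
S [214.92724419 230.15326595] (12.706896781921387, 18.75544548034668) [ 0.6732 -0.0585  0.07  ]
D [293.38672066 266.30597115] (12.342897415161133, 16.343393325805664) [ 0.6697 -0.0485  0.07  ]
```

Measurements: 
- The post top is at (0.687, 0.063, 0.030), which matches the given height. The stand is yawed about 5.6°.
- The disc face is at y≈-0.277 with its centre at x≈0.587. 

The plan is to grip the free post end and swing it up on an arc about the edge. Then I re-grip deeper and bring it square to the disc. First I move above the post.

Run:
```python
from h import *
import pickle
S=pickle.load(open("scene.pkl","rb"));D=pickle.load(open("side.pkl","rb"))
print("green tip/base",onz(S,275,191,.06).round(3),onz(S,301,165,.06).round(3),onz(D,238,220,.06).round(3),onz(D,201,195,.06).round(3))
s=sense();print(np.round(s["ee_rot"],3).tolist(),np.round(s["tcp_pos"],4).tolist(),s["wrist_force"])
```

```text
green tip/base [ 0.408 -0.136  0.06 ] [ 0.241 -0.217  0.06 ] [ 0.407 -0.13   0.06 ] [ 0.232 -0.207  0.06 ]
[[-0.0, -1.0, -0.002], [-1.0, 0.0, -0.0], [0.0, 0.002, -1.0]] [0.6245, 0.0, 0.2216] [-0.02472701  0.42984366  0.44336023]
```

Call:
{"name": "move_arm", "arguments": {
  "targets": "0.5 0.5 0 0.5;0.8 0.9 0 0.6;0.7 0.9 -0.5 0;0.26 0.2 -0.8 0;0 0 -0.7 0;0 0 0 0;0 0 0 0",
  "gripper": 50
}}

```text
time_s: 0.68
tcp_pos: [0.6807, 0.0623, 0.171]
ee_rot: [[0.096, -0.995, -0.004], [-0.995, -0.096, -0.001], [0.001, 0.004, -1.0]]
wrist_force: [0.5, -0.5, 1.5]
gripper_width: 0.603
gripper_force: 0.0
```

The tool's y axis lies along -X, so I need another 90° of spin to close across the post.

Call:
{"name": "move_arm", "arguments": {
  "targets": "0 0 0 -1;0 0 0 -1;0 0 0 -1;0 0 0 -1;0 0 0 -1;0 0 0 -1;0 0 0 -1;0 0 0 -1;0 0 0 -1"
}}

```text
time_s: 1.43
tcp_pos: [0.6821, 0.0621, 0.1749]
ee_rot: [[-0.64, -0.769, 0.003], [-0.769, 0.64, 0.0], [-0.002, -0.002, -1.0]]
wrist_force: [-0.3, 0.9, 0.9]
gripper_width: 0.571
gripper_force: 0.0
```

Call:
{"name": "move_arm", "arguments": {
  "targets": "0 0 0 -1;0 0 0 -1;0 0 0 -1;0 0 0 -1;0 0 0 -1;0 0 0 -1;0 0 0 -1;0 0 0 -1;0 0 0 -1;0 0 0 0"
}}

```text
time_s: 2.27
tcp_pos: [0.6821, 0.0621, 0.1748]
ee_rot: [[-0.996, -0.094, 0.003], [-0.094, 0.996, 0.001], [-0.003, 0.0, -1.0]]
wrist_force: [0.3, -0.5, -0.2]
gripper_width: 0.577
gripper_force: 0.0
```

```bash
cat >> h.py <<'E'
def wcap():
    s=sense();c=capture("wrist");T=np.eye(4);T[:3,:3]=s["ee_rot"];T[:3,3]=s["tcp_pos"]
    c["world_from_camera"]=T@np.array(c["hand_eye"]);return c
def proj(c,P):
    q=np.linalg.inv(c["world_from_camera"])@np.r_[P,1];return (c["cx"]-c["fx"]*q[0]/q[2],c["cy"]+c["fy"]*q[1]/q[2])
E
python3 - <<'E'
from h import *
import pickle
c=wcap();pickle.dump(c,open("w1.pkl","wb"));s=sense()
print(np.round(s["tcp_pos"],4),np.round(s["ee_rot"],3).tolist(),np.round(s["joints"],1),np.round(c["world_from_camera"],3).tolist(),proj(c,[.687,.0634,.03]))
cv2.imwrite("pics/w1.png",c["image"])
E
```

```text
[0.682  0.0622 0.1745] [[-0.995, -0.097, 0.003], [-0.097, 0.995, 0.0], [-0.003, 0.0, -1.0]] [  18.7   29.6    5.8    0.   -66.  -103.1] [[-0.094, -0.958, -0.269, 0.609], [0.996, -0.09, -0.025, 0.056], [0.0, -0.271, 0.963, 0.336], [0.0, 0.0, 0.0, 1.0]] (np.float64(277.417504182694), np.float64(197.28891984387568))
```

View pics/w1.png

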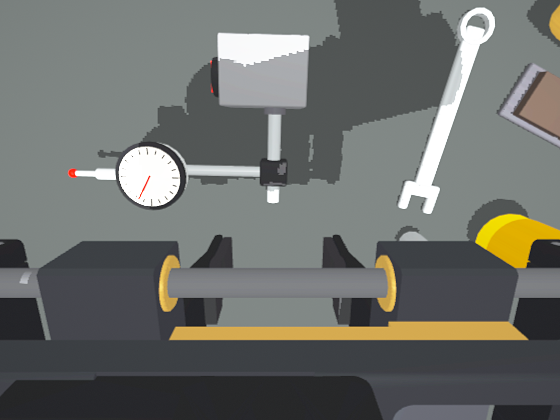

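The wrist view shows the post top end at about (273,203), the clamp at (274,172) and the base square at x=218–308. The red tip is at (72,173). I'll use these to refine the post position.

Run:
```python
from h import *
import pickle
c=pickle.load(open("w1.pkl","rb"))
for n,q,z in(("end z36",(273,203),.036),("end z30",(273,202),.03),("post root",(274.5,112),.036),("tip",(72,173),.06),("clamp c",(274,172),.042),("base br z60",(308,107),.06),("base bl",(218,104),.06),("tl",(219,35),.06),("tr",(309,36),.06),("clamp lo",(274,185),.042)): print(n,onz(c,*q,z).round(4))
```

```text
end z36 [0.6916 0.0595 0.036 ]
end z30 [0.6923 0.0595 0.03  ]
post root [0.606  0.0531 0.036 ]
tip [ 0.6743 -0.1195  0.06  ]
clamp c [0.6599 0.0576 0.042 ]
base br z60 [0.5996 0.0807 0.06  ]
base bl [0.6043 0.006  0.06  ]
tl [0.5524 0.0045 0.06  ]
tr [0.5465 0.0751 0.06  ]
clamp lo [0.6723 0.0587 0.042 ]
```

Call:
{"name": "move_arm", "arguments": {
  "targets": "0.1 -0.08 -1 -0.25;0 0 -1 0;0 0 -1 0;0 0 -1 0;0 0 -1 0;0 0 -0.5 0;0 0 -0.5 0;0 0 0 0;0 0 0 0"
}}

```text
time_s: 3.07
tcp_pos: [0.6846, 0.0605, 0.0231]
ee_rot: [[-0.997, -0.075, 0.001], [-0.075, 0.997, -0.0], [-0.001, -0.0, -1.0]]
wrist_force: [1.0, 0.1, -0.5]
gripper_width: 0.574
gripper_force: 0.0
```

Call:
{"name": "move_arm", "arguments": {
  "targets": "0 0 0 0;0 0 0 0;0 0 0 0;0 0 0 0;0 0 0 0;0 0 0 0;0 0 0 0;0 0 0 0",
  "gripper": 0
}}

```text
time_s: 3.73
tcp_pos: [0.6845, 0.0605, 0.0229]
ee_rot: [[-0.997, -0.075, 0.001], [-0.075, 0.997, -0.0], [-0.001, -0.0, -1.0]]
wrist_force: [0.6, -0.2, 1.1]
gripper_width: 0.126
gripper_force: 30.6
```

Call:
{"name": "move_arm", "arguments": {
  "targets": "-0.12 -0.01 0.48 0;-0.17 -0.01 0.47 0;-0.21 -0.02 0.45 0;-0.25 -0.02 0.43 0;0 0 0 0"
}}

```text
time_s: 4.15
tcp_pos: [0.6642, 0.0589, 0.0714]
ee_rot: [[-0.997, -0.074, 0.001], [-0.074, 0.997, 0.001], [-0.001, 0.001, -1.0]]
wrist_force: [0.9, -0.4, -3.5]
gripper_width: 0.127
gripper_force: 32.1
```

Call:
{"name": "move_arm", "arguments": {
  "targets": "-0.28 -0.02 0.41 0;-0.32 -0.02 0.38 0;-0.35 -0.03 0.36 0;-0.38 -0.03 0.32 0;-0.41 -0.03 0.29 0;0 0 0 0"
}}

```text
time_s: 4.65
tcp_pos: [0.6192, 0.0554, 0.1141]
ee_rot: [[-0.997, -0.074, -0.001], [-0.074, 0.997, 0.0], [0.001, 0.0, -1.0]]
wrist_force: [-0.1, -1.2, -1.4]
gripper_width: 0.124
gripper_force: 30.9
```

Run:
```python
from h import *
a=capture("scene")["image"][160:290,180:320];b=capture("side")["image"][190:300,230:370]
o=np.zeros((390,800,3),np.uint8)
A=cv2.resize(a,(400,371));B=cv2.resize(b,(400,314));o[:371,:400]=A;o[:314,400:]=B
cv2.imwrite("pics/up1.png",o)
```

```text
(no output)
```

View pics/up1.png

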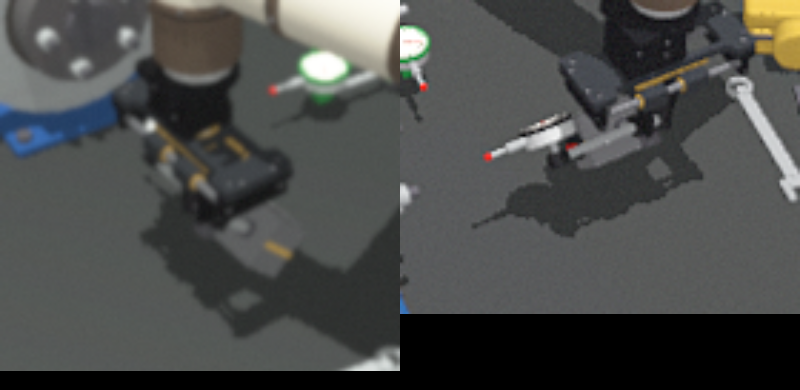

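The side view (crop) shows the stand tilted about 45° and following the gripper, with the gauge around (550,130) and the red tip at (488,157). Forces are small, so I continue the arc.

Call:
{"name": "move_arm", "arguments": {
  "targets": "-0.43 -0.03 0.25 0;-0.45 -0.03 0.22 0;-0.46 -0.03 0.17 0;-0.48 -0.04 0.13 0;-0.49 -0.04 0.09 0;0 0 0 0"
}}

```text
time_s: 5.25
tcp_pos: [0.5596, 0.0509, 0.1332]
ee_rot: [[-0.997, -0.073, -0.005], [-0.073, 0.997, -0.0], [0.005, 0.0, -1.0]]
wrist_force: [-1.4, -2.3, -6.2]
gripper_width: 0.125
gripper_force: 30.0
```

Call:
{"name": "move_arm", "arguments": {
  "targets": "-0.5 -0.04 0.05 0;-0.5 -0.04 0 0;-0.5 -0.04 -0.04 0;-0.49 -0.04 -0.08 0;0 0 0 0;0 0 0 0"
}}

```text
time_s: 5.75
tcp_pos: [0.5135, 0.0479, 0.132]
ee_rot: [[-0.997, -0.074, -0.001], [-0.074, 0.997, 0.0], [0.001, 0.001, -1.0]]
wrist_force: [-0.7, 1.5, -2.9]
gripper_width: 0.128
gripper_force: 30.0
```

Run:
```python
from h import *
a=capture("scene")["image"][160:290,180:320];b=capture("side")["image"][170:280,220:360]
o=np.zeros((390,800,3),np.uint8)
A=cv2.resize(a,(400,371));B=cv2.resize(b,(400,314));o[:371,:400]=A;o[:314,400:]=B
cv2.imwrite("pics/up2.png",o)
```

```text
(no output)
```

View pics/up2.png

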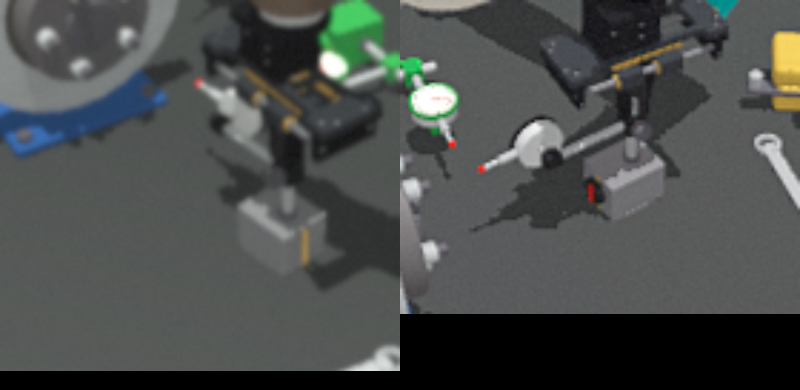

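Both views show it upright, with the base flat, the red tip at crop (197,83) in scene and (482,169) in side. I'll release to let it settle, then measure the tip.

Call:
{"name": "move_arm", "arguments": {
  "targets": "0 0 0 0;0 0 0 0;0 0 0 0;0 0 0 0;0 0 0 0;0 0 0 0",
  "gripper": 40
}}

```text
time_s: 6.35
tcp_pos: [0.5145, 0.0474, 0.1322]
ee_rot: [[-0.997, -0.074, 0.0], [-0.074, 0.997, -0.0], [-0.0, -0.0, -1.0]]
wrist_force: [-0.4, -0.7, -1.3]
gripper_width: 0.433
gripper_force: 0.0
```

```bash
cat >> h.py <<'E'
def redtip(c,P,r=25):
    u,v=[int(round(q)) for q in proj(c,P)];im=c["image"][v-r:v+r,u-r:u+r].astype(int)
    w=np.clip(im[...,2]-np.maximum(im[...,0],im[...,1])-40,0,None)
    l=cv2.connectedComponents((w>0).astype(np.uint8))[1];
    out=[]
    for i in range(1,l.max()+1):
        ys,xs=np.nonzero(l==i);ww=w[ys,xs];out.append((len(xs),round(float((xs*ww).sum()/ww.sum()+u-r),2),round(float((ys*ww).sum()/ww.sum()+v-r),2)))
    return out,(u,v)
E
python3 - <<'E'
from h import *
P=[.495,-.125,.115]
S=capture("scene");D=capture("side");a=redtip(S,P);b=redtip(D,P);print(a,b)
f=lambda o:min(o[0],key=lambda q:np.hypot(q[1]-o[1][0],q[2]-o[1][1]))
p,q=f(a),f(b);print(tri(S,p[1:],D,q[1:]),onz(S,*p[1:],.115),onz(D,*q[1:],.115))
s=sense();print(s["tcp_pos"],s["wrist_force"],s["gripper_width"])
E
```

```text
([(9, 249.82, 187.99)], (254, 188)) ([(2, 232.75, 204.0), (1, 236.0, 204.0), (9, 237.72, 219.99), (7, 248.46, 227.43)], (248, 225))
(array([ 0.51025772, -0.12715346,  0.11878477]), np.float64(0.0008981705287239632)) [ 0.50820814 -0.13114797  0.115     ] [ 0.50603775 -0.12604142  0.115     ]
[0.51434542 0.04739711 0.13214014] [ 0.49139556 -0.21323351 -0.74357583] 0.45044119901256513
```

Call:
{"name": "move_arm", "arguments": {
  "targets": "0 0 -0.1 0;0 0 0 0;0 0 0 0;0 0 0 0;0 0 0 0;0 0 0 0;0 0 0 0;0 0 0 0",
  "gripper": 0
}}

```text
time_s: 7.12
tcp_pos: [0.5146, 0.0481, 0.1298]
ee_rot: [[-0.997, -0.074, 0.001], [-0.074, 0.997, 0.001], [-0.001, 0.001, -1.0]]
wrist_force: [-1.3, 1.9, 2.7]
gripper_width: 0.122
gripper_force: 30.0
```

Call:
{"name": "move_arm", "arguments": {
  "targets": "0 0 0.05 0;0 0 0.05 0;0 0 0.05 0;0 0 0.05 0;0 0 0 0;0 0 0 0"
}}

```text
time_s: 7.62
tcp_pos: [0.5138, 0.0473, 0.134]
ee_rot: [[-0.997, -0.074, -0.001], [-0.074, 0.997, -0.0], [0.001, -0.0, -1.0]]
wrist_force: [0.6, -0.0, -8.8]
gripper_width: 0.126
gripper_force: 30.0
```

The force reads -8.8 N, so the stand's weight is carried. I'll square it and carry it towards the disc, stopping about 12 mm short.

Call:
{"name": "move_arm", "arguments": {
  "targets": "0 -0.1 0 -0.2;0 -0.2 0 -0.2;0 -0.3 0 -0.2;0 -0.3 0 -0.2;0 -0.3 0 -0.2;0 -0.3 0 0;0 -0.3 0 0;0 -0.3 0 0;0 -0.2 0 0;0 -0.1 0 0"
}}

```text
time_s: 8.45
tcp_pos: [0.5141, -0.0135, 0.1345]
ee_rot: [[-1.0, 0.014, -0.0], [0.014, 1.0, -0.0], [0.0, -0.0, -1.0]]
wrist_force: [1.7, -0.9, -8.3]
gripper_width: 0.124
gripper_force: 30.0
```

Call:
{"name": "move_arm", "arguments": {
  "targets": "0 -0.1 0 0;0 -0.2 0 0;0 -0.3 0 0;0 -0.3 0 0;0 -0.3 0 0;0 -0.3 0 0;0 -0.2 0 0;0 -0.1 0 0;0 0 0 0;0 0 0 0"
}}

```text
time_s: 9.28
tcp_pos: [0.5142, -0.0576, 0.1345]
ee_rot: [[-1.0, 0.014, -0.0], [0.014, 1.0, 0.0], [0.0, 0.0, -1.0]]
wrist_force: [0.2, -0.2, -8.0]
gripper_width: 0.125
gripper_force: 30.0
```

```bash
cat > m.py <<'E'
from h import *
s=sense();t=s["tcp_pos"];P=[t[0]-.03+.0,t[1]-.176,.117];print("tcp",np.round(t,4),"f",np.round(s["wrist_force"],1),"exp",np.round(P,3))
S=capture("scene");D=capture("side");a=redtip(S,P,20);b=redtip(D,P,20);print(a,b)
cv2.imwrite("/tmp/S.png",S["image"]);cv2.imwrite("/tmp/D.png",D["image"])
f=lambda o:min(o[0],key=lambda q:np.hypot(q[1]-o[1][0],q[2]-o[1][1]))
if a[0] and b[0]:
    p,q=f(a),f(b);r=tri(S,p[1:],D,q[1:]);print("ball",r[0].round(4),r[1].round(4),onz(S,*p[1:],.117).round(4),onz(D,*q[1:],.117).round(4))
E
python3 m.py
```

```text
tcp [ 0.5142 -0.0576  0.1345] f [ 0.2 -0.2 -8. ] exp [ 0.484 -0.234  0.117]
([(8, 237.33, 170.1)], (240, 170)) ([], (213, 233))
```

Run:
```python
from h import *
S=capture("scene");D=capture("side");print(onz(S,237.33,170.1,.115+.004))
for y in(-.27,-.277,-.284):print(y,np.round(proj(S,[.587,y,.02]),1),np.round(proj(S,[.727,y,.16]),1),np.round(proj(S,[.587,y,.30]),1))
o=np.zeros((600,800,3),np.uint8)
k=4
for c,(u0,v0,w,h),ox in((S,(155,110,100,150),0),(D,(170,190,100,150),400)):
    A=cv2.resize(c["image"][v0:v0+h,u0:u0+w],None,fx=k,fy=k,interpolation=cv2.INTER_CUBIC)
    for y,col in((-.277,(0,255,0)),):
        for r in(.140,):
            for t in np.radians(range(0,360,15)):
                q=proj(c,[.587+r*np.cos(t),y,.16+r*np.sin(t)]);cv2.circle(A,(int((q[0]-u0)*k+k/2),int((q[1]-v0)*k+k/2)),2,col,-1)
    q=proj(c,[.484,-.277,.115]);cv2.drawMarker(A,(int((q[0]-u0)*k+2),int((q[1]-v0)*k+2)),(255,0,255),0,12,1)
    o[:600,ox:ox+400]=A
cv2.imwrite("pics/disc1.png",o)
```

```text
[ 0.49468533 -0.23394334  0.119     ]
-0.27 [209.5 197. ] [165.7 175.9] [203. 124.]
-0.277 [208.6 196. ] [164.8 174.8] [202.  123.1]
-0.284 [207.7 194.9] [163.9 173.7] [200.9 122.1]
```

View pics/disc1.png

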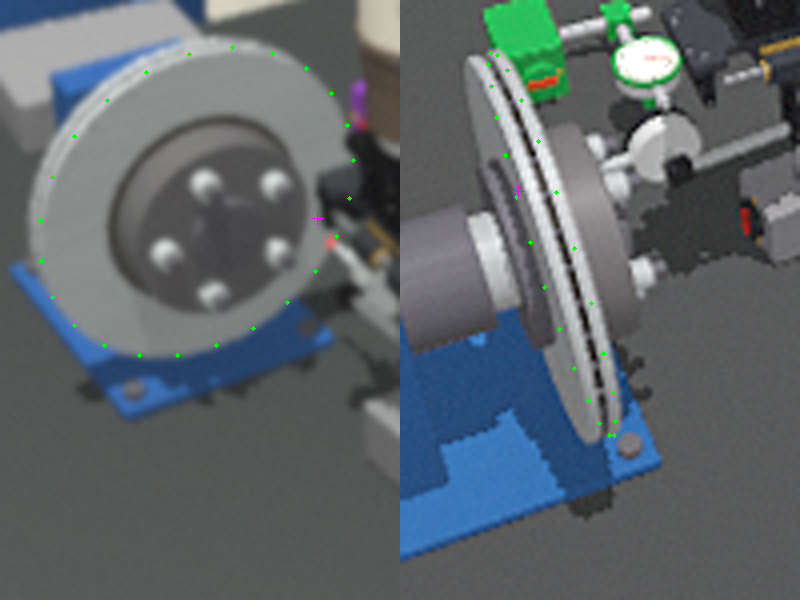

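The overlay shows the estimated face circle matching the disc rim to a few mm in both views, with the red tip at scene crop (330,243). About 38 mm of gap remains. I advance in steps and watch when the ball stops following the tool.

Call:
{"name": "move_arm", "arguments": {
  "targets": "0 -0.1 0 0;0 -0.2 0 0;0 -0.2 0 0;0 -0.2 0 0;0 -0.2 0 0;0 -0.1 0 0;0 0 0 0;0 0 0 0"
}}

```text
time_s: 10.15
tcp_pos: [0.5142, -0.0827, 0.1345]
ee_rot: [[-1.0, 0.014, 0.0], [0.014, 1.0, 0.0], [-0.0, 0.0, -1.0]]
wrist_force: [-0.5, 1.0, -7.9]
gripper_width: 0.133
gripper_force: 30.0
```

```bash
python3 m.py
cat > n.py <<'E'
from h import *
s=sense();t=s["tcp_pos"];S=capture("scene");r=[]
a=redtip(S,[.49,max(t[1]-.176,-.273),.117],14)
for q in a[0]: print(q,onz(S,q[1],q[2],.119).round(4))
print(np.round(t,4),np.round(s["wrist_force"],1),a[1])
E
python3 n.py
```

```text
tcp [ 0.5142 -0.0827  0.1345] f [-0.5  1.  -7.9] exp [ 0.484 -0.259  0.117]
([(4, 233.64, 166.54)], (236, 166)) ([], (205, 235))
(4, 233.65, 166.55) [ 0.4947 -0.2588  0.119 ]
[ 0.5142 -0.0824  0.1345] [ 0.3 -0.1 -8.5] (235, 167)
```

Call:
{"name": "move_arm", "arguments": {
  "targets": "0 -0.1 0 0;0 -0.05 0 0;0 0 0 0;0 0 0 0"
}}

```text
time_s: 10.63
tcp_pos: [0.5142, -0.0863, 0.1345]
ee_rot: [[-1.0, 0.013, -0.0], [0.013, 1.0, 0.0], [0.0, 0.0, -1.0]]
wrist_force: [0.4, -0.3, -8.3]
gripper_width: 0.125
gripper_force: 30.0
```

```bash
python3 n.py
```

```text
(6, 233.2, 165.96) [ 0.4942 -0.2627  0.119 ]
[ 0.5142 -0.0863  0.1345] [ 0.4 -0.3 -8.3] (234, 166)
```

Call:
{"name": "move_arm", "arguments": {
  "targets": "0 -0.1 0 0;0 -0.05 0 0;0 0 0 0;0 0 0 0"
}}

```text
time_s: 11.02
tcp_pos: [0.5142, -0.0901, 0.1345]
ee_rot: [[-1.0, 0.013, -0.0], [0.013, 1.0, 0.0], [0.0, 0.0, -1.0]]
wrist_force: [0.1, -0.2, -8.3]
gripper_width: 0.127
gripper_force: 30.0
```

```bash
python3 n.py
```

```text
(5, 232.39, 165.55) [ 0.4953 -0.2663  0.119 ]
[ 0.5142 -0.0901  0.1345] [ 0.1 -0.2 -8.3] (234, 166)
```

Ball y minus TCP y is constant at -0.1763, as it should be before contact. I continue in small steps.

Call:
{"name": "move_arm", "arguments": {
  "targets": "0 -0.1 0 0;0 -0.06 0 0;0 0 0 0;0 0 0 0"
}}

```text
time_s: 11.4
tcp_pos: [0.5143, -0.094, 0.1346]
ee_rot: [[-1.0, 0.013, 0.0], [0.013, 1.0, 0.0], [-0.0, 0.0, -1.0]]
wrist_force: [0.7, 1.7, -8.1]
gripper_width: 0.123
gripper_force: 30.0
```

```bash
python3 n.py
```

```text
(7, 231.9, 164.96) [ 0.495  -0.2703  0.119 ]
[ 0.5143 -0.094   0.1346] [ 0.7  1.7 -8.1] (233, 165)
```

Call:
{"name": "move_arm", "arguments": {
  "targets": "0 -0.1 0 0;0 -0.06 0 0;0 0 0 0;0 0 0 0"
}}

```text
time_s: 11.78
tcp_pos: [0.5143, -0.098, 0.1345]
ee_rot: [[-1.0, 0.013, 0.0], [0.013, 1.0, 0.0], [-0.0, 0.0, -1.0]]
wrist_force: [-0.4, 0.8, -7.8]
gripper_width: 0.127
gripper_force: 30.0
```

```bash
python3 n.py
```

```text
(8, 231.93, 165.21) [ 0.4956 -0.2689  0.119 ]
[ 0.5143 -0.098   0.1345] [-0.4  0.8 -7.8] (233, 165)
```

Call:
{"name": "move_arm", "arguments": {
  "targets": "0 -0.1 0 0;0 -0.06 0 0;0 0 0 0;0 0 0 0"
}}

```text
time_s: 12.17
tcp_pos: [0.5143, -0.1021, 0.1345]
ee_rot: [[-1.0, 0.013, 0.0], [0.013, 1.0, 0.0], [-0.0, 0.0, -1.0]]
wrist_force: [0.4, 2.2, -8.2]
gripper_width: 0.124
gripper_force: 30.0
```

```bash
python3 n.py
```

```text
(8, 231.92, 165.22) [ 0.4957 -0.2689  0.119 ]
[ 0.5143 -0.1021  0.1345] [ 0.4  2.2 -8.2] (233, 165)
```

The ball has stopped at y=-0.269, so contact came at TCP y≈-0.093 and the plunger is about 8–9 mm in. I lower it onto the bench.

Call:
{"name": "move_arm", "arguments": {
  "targets": "0 0 -0.05 0;0 0 -0.05 0;0 0 -0.05 0;0 0 -0.03 0;0 0 0 0;0 0 0 0;0 0 0 0"
}}

```text
time_s: 12.8
tcp_pos: [0.5142, -0.102, 0.13]
ee_rot: [[-1.0, 0.013, 0.0], [0.013, 1.0, -0.0], [-0.0, -0.0, -1.0]]
wrist_force: [0.5, 0.7, -8.4]
gripper_width: 0.122
gripper_force: 30.0
```

```bash
python3 n.py
```

```text
(7, 232.12, 165.64) [ 0.4963 -0.2663  0.119 ]
[ 0.5142 -0.102   0.13  ] [ 0.5  0.7 -8.4] (233, 165)
```

Call:
{"name": "move_arm", "arguments": {
  "targets": "0 0 -0.03 0;0 0 0 0;0 0 0 0"
}}

```text
time_s: 13.1
tcp_pos: [0.5145, -0.102, 0.1299]
ee_rot: [[-1.0, 0.013, 0.001], [0.013, 1.0, -0.0], [-0.001, -0.0, -1.0]]
wrist_force: [-0.1, 1.3, -4.2]
gripper_width: 0.124
gripper_force: 30.0
```

Call:
{"name": "move_arm", "arguments": {
  "targets": "0 0 -0.03 0;0 0 0 0;0 0 0 0"
}}

```text
time_s: 13.35
tcp_pos: [0.5149, -0.1019, 0.1297]
ee_rot: [[-1.0, 0.013, 0.002], [0.013, 1.0, -0.0], [-0.002, -0.0, -1.0]]
wrist_force: [-2.2, 3.4, 2.5]
gripper_width: 0.125
gripper_force: 30.0
```

The load has gone onto the bench. I release now.

Call:
{"name": "move_arm", "arguments": {
  "targets": "0 0 0 0;0 0 0 0;0 0 0 0;0 0 0 0;0 0 0 0",
  "gripper": 36
}}

```text
time_s: 13.77
tcp_pos: [0.5146, -0.1023, 0.1286]
ee_rot: [[-1.0, 0.013, 0.001], [0.013, 1.0, -0.0], [-0.001, -0.0, -1.0]]
wrist_force: [-0.9, 0.9, 0.1]
gripper_width: 0.379
gripper_force: 0.0
```

```bash
python3 n.py
```

```text
(8, 232.09, 165.17) [ 0.495  -0.2688  0.119 ]
[ 0.5146 -0.1023  0.1286] [-0.9  0.9  0.1] (233, 165)
```

Call:
{"name": "move_arm", "arguments": {
  "targets": "0 0 0.2 0;0 0 0.5 0;0 0 1 0;0 0 1 0;0 0 1 0;0 0 1 0;0 0.5 1 0;0 1 0 0;0 1 0 0;0 0 0 0"
}}

```text
time_s: 14.65
tcp_pos: [0.5145, -0.037, 0.2721]
ee_rot: [[-1.0, 0.01, 0.002], [0.01, 1.0, 0.001], [-0.002, 0.001, -1.0]]
wrist_force: [-0.4, -0.2, 0.7]
gripper_width: 0.413
gripper_force: 0.0
```

```bash
python3 n.py
python3 - <<'E'
from h import *
import pickle
S=capture("scene");D=capture("side");W=wcap()
pickle.dump((S,D,W),open("f.pkl","wb"))
o=np.zeros((600,800,3),np.uint8)
A=cv2.resize(S["image"][140:240,190:290],(400,400),interpolation=cv2.INTER_CUBIC);B=cv2.resize(W["image"],(400,300))
C=cv2.resize(D["image"][170:270,190:290],(400,300),interpolation=cv2.INTER_CUBIC)
o[:400,:400]=A;o[:300,400:]=B;o[300:,400:]=C;cv2.imwrite("pics/fin.png",o)
E
```

```text
(8, 232.14, 165.08) [ 0.4946 -0.2692  0.119 ]
[ 0.5145 -0.037   0.2721] [-0.4 -0.2  0.7] (242, 173)
```

View pics/fin.png

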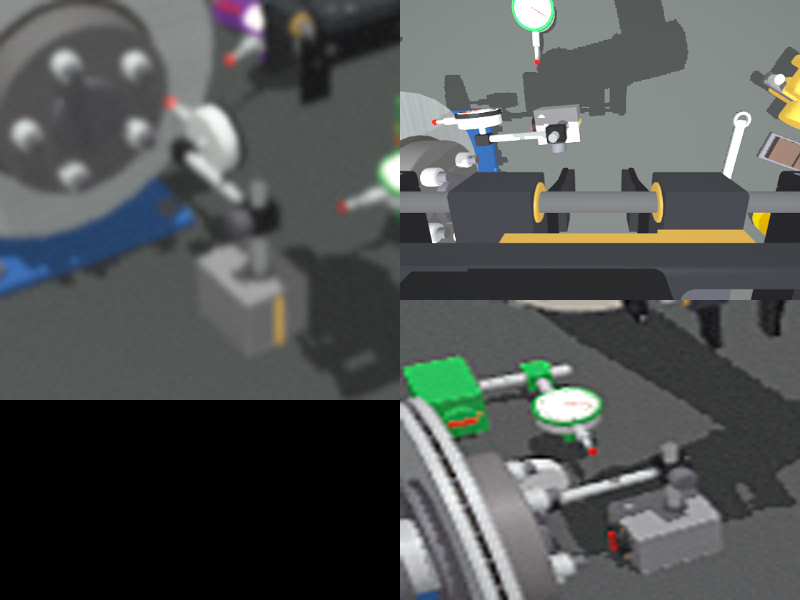

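The stand is upright with its tip on the ring at scene crop (170,102). I'll check the insertion and yaw numerically from the wrist view (ball at crop (434,122), post top at (558,129)).

Run:
```python
from h import *
import pickle
S,D,W=pickle.load(open("f.pkl","rb"))
r=redtip(W,[.49,-.268,.115],40);print(r)
for q in r[0]: print("ball",onz(W,q[1],q[2],.115).round(4))
im=W["image"][120:260,120:280];cv2.imwrite("pics/fin2.png",cv2.resize(im,(800,600),interpolation=cv2.INTER_CUBIC) if 0 else cv2.resize(W["image"][130:230,20:280],(780,300),interpolation=cv2.INTER_CUBIC))
```

```text
([(6, 88.14, 157.27), (57, 47.67, 170.82)], (50, 170))
ball [ 0.478  -0.2276  0.115 ]
ball [ 0.4911 -0.2708  0.115 ]
```

View pics/fin2.png

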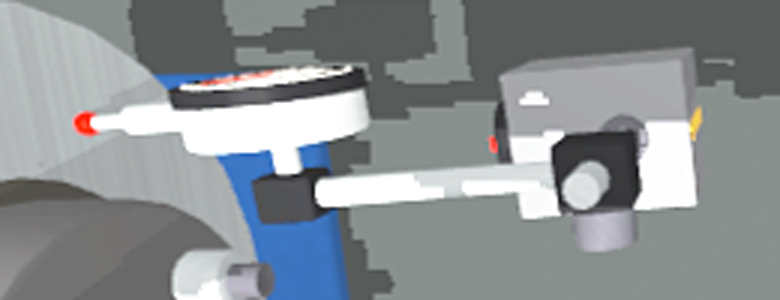

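The crop shows the post top at about (585,187), full-frame (215,192), and the ball touching the ring at (86,123).

Run:
```python
from h import *
import pickle
S,D,W=pickle.load(open("f.pkl","rb"))
p=onz(W,215,192.3,.145);b=onz(W,47.67,170.82,.115);print(p.round(4),b.round(4),(p-b).round(4))
d=p-b;L=np.hypot(d[0],d[1]);xs=np.sqrt(L*L-.03**2);yaw=np.degrees(np.arctan2(d[0],d[1])-np.arctan2(.03,xs));print("in mm",176-1000*xs,"yaw",yaw,"r",np.hypot(.587-b[0],.045))
```

```text
[ 0.5085 -0.097   0.145 ] [ 0.4911 -0.2708  0.115 ] [0.0174 0.1739 0.03  ]
in mm 3.8631748408597275 yaw -4.183929174874428 r 0.10591549494580724
```

Run:
```python
from h import *
import pickle
S,D,W=pickle.load(open("f.pkl","rb"))
print(onz(S,254.6,186.3,.145),onz(D,257,221,.145),tri(S,(254.6,186.3),D,(257,221)))
# base edges in side/scene: top face of base z=.055
for n,q in(("S left corner",(190+198/4,140+262/4)),("S near",(190+248/4,140+300/4)),("S right",(190+306/4,140+265/4))):print(n,onz(S,*q,.055).round(4))
for n,q in(("D nl",(190+(637-400)/4,170+(540-300)/3)),("D nr",(190+(722-400)/4,170+(522-300)/3))):print(n,onz(D,*q,.055).round(4))
```

```text
[ 0.51175383 -0.09595226  0.145     ] [ 0.5195927  -0.10134885  0.145     ] (array([ 0.51124874, -0.09950885,  0.13997562]), np.float64(0.005037524263021518))
S left corner [ 0.5443 -0.1374  0.055 ]
S near [ 0.5349 -0.0752  0.055 ]
S right [ 0.4726 -0.0878  0.055 ]
D nl [ 0.5427 -0.1413  0.055 ]
D nr [ 0.5466 -0.0711  0.055 ]
```

Images put the post at y≈-0.097 to -0.099, so it recoiled a few mm on release. Insertion is then only about 4–5 mm, near the lower limit. I'll re-grip and nudge it about 3.5 mm further.

Call:
{"name": "move_arm", "arguments": {
  "targets": "0 -1 0 0;0 -1 0 0;0 -0.35 0 0;0 0 -1 0;0 0 -1 0;0 0 -1 0;0 0 -1 0;0 0 -1 0;0 0 -0.4 0;0 0 -0.24 0"
}}

```text
time_s: 15.68
tcp_pos: [0.5133, -0.0988, 0.1284]
ee_rot: [[-1.0, 0.014, -0.003], [0.014, 1.0, -0.0], [0.003, -0.0, -1.0]]
wrist_force: [0.5, 0.0, 0.4]
gripper_width: 0.412
gripper_force: 0.0
```

Call:
{"name": "move_arm", "arguments": {
  "targets": "0 0 0 0;0 0 0 0;0 0 0 0;0 0 0 0;0 0 0 0;0 0 0 0;0 0 0 0;0 0 0 0",
  "gripper": 0
}}

```text
time_s: 16.35
tcp_pos: [0.5151, -0.0986, 0.1313]
ee_rot: [[-1.0, 0.012, 0.002], [0.012, 1.0, -0.001], [-0.002, -0.001, -1.0]]
wrist_force: [-1.3, -1.8, 5.8]
gripper_width: 0.121
gripper_force: 30.0
```

```bash
python3 n.py
```

```text
(7, 232.05, 164.99) [ 0.4946 -0.2698  0.119 ]
[ 0.5151 -0.0986  0.1313] [-1.3 -1.8  5.8] (233, 165)
```

Call:
{"name": "move_arm", "arguments": {
  "targets": "0 0 0.05 0;0 0 0.05 0;0 0 0 0;0 0 0 0"
}}

```text
time_s: 16.73
tcp_pos: [0.5135, -0.0978, 0.1315]
ee_rot: [[-1.0, 0.014, -0.002], [0.014, 1.0, 0.001], [0.002, 0.001, -1.0]]
wrist_force: [0.4, 0.8, -5.0]
gripper_width: 0.126
gripper_force: 30.0
```

```bash
python3 n.py
```

```text
(8, 232.0, 165.27) [ 0.4956 -0.2685  0.119 ]
[ 0.5135 -0.0978  0.1315] [ 0.4  0.8 -5. ] (233, 165)
```

Call:
{"name": "move_arm", "arguments": {
  "targets": "0 0 0.05 0;0 -0.05 0 0;0 -0.05 0 0;0 -0.05 0 0;0 0 0 0;0 0 -0.05 0;0 0 -0.04 0;0 0 0 0;0 0 0 0"
}}

```text
time_s: 17.53
tcp_pos: [0.5145, -0.102, 0.1322]
ee_rot: [[-1.0, 0.013, 0.001], [0.013, 1.0, -0.0], [-0.001, -0.0, -1.0]]
wrist_force: [-1.2, 2.2, -2.8]
gripper_width: 0.125
gripper_force: 30.0
```

```bash
python3 n.py
```

```text
(5, 232.52, 165.55) [ 0.4949 -0.266   0.119 ]
[ 0.5145 -0.102   0.1322] [-1.2  2.2 -2.8] (233, 165)
```

Call:
{"name": "move_arm", "arguments": {
  "targets": "0 0 -0.04 0;0 0 0 0;0 0 0 0"
}}

```text
time_s: 17.83
tcp_pos: [0.5151, -0.1018, 0.1321]
ee_rot: [[-1.0, 0.012, 0.002], [0.012, 1.0, -0.0], [-0.002, -0.0, -1.0]]
wrist_force: [-3.0, 4.5, 5.1]
gripper_width: 0.121
gripper_force: 30.1
```

Call:
{"name": "move_arm", "arguments": {
  "targets": "0 0 0 0;0 0 0 0;0 0 0 0;0 0 0 0;0 0 0 0",
  "gripper": 36
}}

```text
time_s: 18.25
tcp_pos: [0.5146, -0.1023, 0.1306]
ee_rot: [[-1.0, 0.013, 0.001], [0.013, 1.0, -0.001], [-0.001, -0.0, -1.0]]
wrist_force: [-0.0, -0.2, -0.9]
gripper_width: 0.38
gripper_force: 0.0
```

Call:
{"name": "move_arm", "arguments": {
  "targets": "0 0 0.2 0;0 0 0.5 0;0 0 1 0;0 0 1 0;0 0 1 0;0 0 1 0;0 0.35 1 0;0 1 0 0;0 1 0 0;0 0 0 0"
}}

```text
time_s: 19.08
tcp_pos: [0.5145, -0.0409, 0.2741]
ee_rot: [[-1.0, 0.011, 0.002], [0.011, 1.0, 0.001], [-0.002, 0.001, -1.0]]
wrist_force: [0.5, 0.0, 0.3]
gripper_width: 0.414
gripper_force: 0.0
```

```bash
python3 n.py
python3 - <<'E'
from h import *
import pickle
W0=pickle.load(open("f.pkl","rb"))
S,D,W=capture("scene"),capture("side"),wcap()
pickle.dump((S,D,W),open("f2.pkl","wb"))
r=redtip(W,[.49,-.268,.115],40);r=max(r[0]);b=onz(W,r[1],r[2],.115)
# track post-top patch between fixed-camera pictures -> y shift of the stand
for n,i,c,(u,v) in(("S",0,S,(255,187)),("D",1,D,(257,222)),("W",2,W,(215,192))):
    h=9 if i<2 else 16
    t=W0[i]["image"][v-h:v+h,u-h:u+h];a=c["image"][v-h-8:v+h+8,u-h-8:u+h+8]
    m=cv2.matchTemplate(cv2.resize(a,None,fx=8,fy=8,interpolation=2),cv2.resize(t,None,fx=8,fy=8,interpolation=2),cv2.TM_CCOEFF_NORMED)
    _,s,_,l=cv2.minMaxLoc(m);du,dv=l[0]/8-8,l[1]/8-8
    p0=onz(W0[i],u,v,.145);p1=onz(c,u+du,v+dv,.145);print(n,round(s,3),du,dv,p0.round(4),p1.round(4),(p1-p0).round(4))
print("ball W",b.round(4))
E
```

```text
(7, 232.6, 165.06) [ 0.4932 -0.2685  0.119 ]
[ 0.5145 -0.0409  0.2741] [0.5 0.  0.3] (241, 173)
S 0.987 0.375 -0.125 [ 0.5126 -0.0922  0.145 ] [ 0.5113 -0.0922  0.145 ] [-0.0013  0.0001  0.    ]
D 0.971 -0.125 -0.25 [ 0.5236 -0.1029  0.145 ] [ 0.5225 -0.1029  0.145 ] [-0.0012  0.      0.    ]
W 0.986 4.125 -2.0 [ 0.5082 -0.0969  0.145 ] [ 0.5068 -0.0972  0.145 ] [-0.0013 -0.0002  0.    ]
ball W [ 0.4896 -0.2709  0.115 ]
```

There was no net shift: the stand pitches in the grip and rocks back about 4 mm on release. I'll repeat with a 7.5 mm advance, which stays safe even with no recoil.

Call:
{"name": "move_arm", "arguments": {
  "targets": "0 -1 0 0;0 -1 0 0;0 -0.27 0 0;0 0 -1 0;0 0 -1 0;0 0 -1 0;0 0 -1 0;0 0 -1 0;0 0 -0.4 0;0 0 -0.2 0"
}}

```text
time_s: 20.12
tcp_pos: [0.5131, -0.1005, 0.1312]
ee_rot: [[-1.0, 0.014, -0.004], [0.014, 1.0, -0.0], [0.004, -0.001, -1.0]]
wrist_force: [0.2, -0.4, 0.3]
gripper_width: 0.415
gripper_force: 0.0
```

Call:
{"name": "move_arm", "arguments": {
  "targets": "0 0 0 0;0 0 0 0;0 0 0 0;0 0 0 0;0 0 0 0;0 0 0 0;0 0 0 0;0 0 0 0",
  "gripper": 0
}}

```text
time_s: 20.78
tcp_pos: [0.515, -0.0996, 0.1341]
ee_rot: [[-1.0, 0.013, 0.002], [0.013, 1.0, 0.0], [-0.002, 0.0, -1.0]]
wrist_force: [-0.5, 3.5, 5.2]
gripper_width: 0.12
gripper_force: 30.0
```

Call:
{"name": "move_arm", "arguments": {
  "targets": "0 0 0.05 0;0 0 0.05 0;0 0 0 0;0 -0.05 0 0;0 -0.05 0 0;0 -0.05 0 0;0 -0.05 0 0;0 -0.05 0 0;0 -0.05 0 0;0 0 0 0"
}}

```text
time_s: 21.62
tcp_pos: [0.5151, -0.1074, 0.1364]
ee_rot: [[-1.0, 0.013, 0.002], [0.013, 1.0, 0.0], [-0.002, 0.0, -1.0]]
wrist_force: [1.0, 4.9, 2.5]
gripper_width: 0.119
gripper_force: 30.5
```

Call:
{"name": "move_arm", "arguments": {
  "targets": "0 0 -0.05 0;0 0 0 0;0 0 0 0"
}}

```text
time_s: 21.87
tcp_pos: [0.5155, -0.1073, 0.1363]
ee_rot: [[-1.0, 0.012, 0.003], [0.012, 1.0, -0.0], [-0.003, -0.0, -1.0]]
wrist_force: [-0.1, 5.6, 7.4]
gripper_width: 0.12
gripper_force: 30.5
```

Call:
{"name": "move_arm", "arguments": {
  "targets": "0 0 0 0;0 0 0 0;0 0 0 0;0 0 0 0;0 0 0 0",
  "gripper": 36
}}

```text
time_s: 22.28
tcp_pos: [0.5134, -0.1081, 0.1338]
ee_rot: [[-1.0, 0.013, -0.002], [0.013, 1.0, -0.001], [0.002, -0.001, -1.0]]
wrist_force: [-0.6, -0.6, -0.5]
gripper_width: 0.381
gripper_force: 0.0
```

Call:
{"name": "move_arm", "arguments": {
  "targets": "0 0 0.2 0;0 0 0.5 0;0 0 1 0;0 0 1 0;0 0 1 0;0 0 1 0;0 0.5 0.8 0;0 1 0 0;0 1 0 0;0 0 0 0"
}}

```text
time_s: 23.12
tcp_pos: [0.514, -0.0429, 0.2724]
ee_rot: [[-1.0, 0.011, 0.001], [0.011, 1.0, 0.0], [-0.001, 0.0, -1.0]]
wrist_force: [-0.1, -0.3, 0.2]
gripper_width: 0.413
gripper_force: 0.0
```

```bash
cat > t.py <<'E'
from h import *
import pickle
W0=pickle.load(open("f.pkl","rb"))
S,D,W=capture("scene"),capture("side"),wcap()
r=redtip(W,[.49,-.268,.115],40);r=max(r[0]);b=onz(W,r[1],r[2],.115)
for n,i,c,(u,v) in(("S",0,S,(255,187)),("D",1,D,(257,222)),("W",2,W,(215,192))):
    h=9 if i<2 else 16;g=8 if i<2 else 14
    t=W0[i]["image"][v-h:v+h,u-h:u+h];a=c["image"][v-h-g:v+h+g,u-h-g:u+h+g]
    m=cv2.matchTemplate(cv2.resize(a,None,fx=8,fy=8,interpolation=2),cv2.resize(t,None,fx=8,fy=8,interpolation=2),cv2.TM_CCOEFF_NORMED)
    _,s,_,l=cv2.minMaxLoc(m);du,dv=l[0]/8-g,l[1]/8-g
    p0=onz(W0[i],u,v,.145);p1=onz(c,u+du,v+dv,.145);print(n,round(s,3),du,dv,p1.round(4),(p1-p0).round(4))
s=sense();print("ball W",b.round(4),"tcp",np.round(s["tcp_pos"],4));cv2.imwrite("pics/last.png",W["image"])
E
python3 t.py; python3 n.py
```

```text
S 0.988 0.375 -0.125 [ 0.5113 -0.0922  0.145 ] [-0.0013  0.0001  0.    ]
D 0.971 -0.125 -0.25 [ 0.5225 -0.1029  0.145 ] [-0.0012  0.      0.    ]
W 0.984 5.25 -1.375 [ 0.5068 -0.0974  0.145 ] [-0.0014 -0.0005  0.    ]
ball W [ 0.4895 -0.271   0.115 ] tcp [ 0.5139 -0.0452  0.2718]
(7, 232.65, 164.97) [ 0.4928 -0.2689  0.119 ]
[ 0.5139 -0.0452  0.2718] [ 0.3 -0.4 -0.8] (240, 172)
```

No net shift again, because it was never really lifted. The post was at y≈-0.0985 when gripped, so insertion is about 5 mm. One more proper try: grip slightly higher, lift fully, advance, lower.

Call:
{"name": "move_arm", "arguments": {
  "targets": "0 -1 0 0;0 -1 0 0;0 -0.12 0 0;0 0 -1 0;0 0 -1 0;0 0 -1 0;0 0 -1 0;0 0 -1 0;0 0 -0.56 0;0 0 0 0"
}}

```text
time_s: 24.15
tcp_pos: [0.5115, -0.0986, 0.1292]
ee_rot: [[-1.0, 0.015, -0.008], [0.015, 1.0, -0.0], [0.008, -0.0, -1.0]]
wrist_force: [-0.7, -0.3, -0.8]
gripper_width: 0.41
gripper_force: 0.0
```

Call:
{"name": "move_arm", "arguments": {
  "targets": "0 0 0 0;0 0 0 0;0 0 0 0;0 0 0 0;0 0 0 0;0 0 0 0;0 0 0 0;0 0 0 0",
  "gripper": 0
}}

```text
time_s: 24.82
tcp_pos: [0.5149, -0.0984, 0.134]
ee_rot: [[-1.0, 0.013, 0.002], [0.013, 1.0, -0.001], [-0.002, -0.001, -1.0]]
wrist_force: [-0.0, -2.7, 5.8]
gripper_width: 0.122
gripper_force: 30.0
```

Call:
{"name": "move_arm", "arguments": {
  "targets": "0 0 0.05 0;0 0 0.05 0;0 0 0.05 0;0 0 0.05 0;0 0 0 0;0 0 0 0"
}}

```text
time_s: 25.32
tcp_pos: [0.5131, -0.0976, 0.1366]
ee_rot: [[-1.0, 0.014, -0.003], [0.014, 1.0, 0.001], [0.003, 0.001, -1.0]]
wrist_force: [-0.3, 0.5, -8.4]
gripper_width: 0.121
gripper_force: 30.0
```

Call:
{"name": "move_arm", "arguments": {
  "targets": "0 0 0.06 0;0 0 0.06 0;0 -0.05 0 0;0 -0.05 0 0;0 -0.05 0 0;0 -0.05 0 0;0 -0.05 0 0;0 -0.03 0 0;0 0 0 0;0 0 0 0"
}}

```text
time_s: 26.15
tcp_pos: [0.5142, -0.105, 0.1408]
ee_rot: [[-1.0, 0.013, -0.0], [0.013, 1.0, 0.0], [0.0, 0.0, -1.0]]
wrist_force: [-0.2, 1.3, -8.4]
gripper_width: 0.12
gripper_force: 30.2
```

```bash
python3 n.py
```

```text
(7, 232.91, 165.35) [ 0.4932 -0.2664  0.119 ]
[ 0.5142 -0.105   0.1408] [-0.2  1.3 -8.4] (233, 165)
```

Call:
{"name": "move_arm", "arguments": {
  "targets": "0 0 -0.06 0;0 0 -0.06 0;0 0 0 0;0 0 0 0"
}}

```text
time_s: 26.53
tcp_pos: [0.5142, -0.105, 0.1377]
ee_rot: [[-1.0, 0.013, -0.0], [0.013, 1.0, -0.0], [0.0, -0.0, -1.0]]
wrist_force: [0.5, 1.3, -8.0]
gripper_width: 0.12
gripper_force: 30.1
```

Call:
{"name": "move_arm", "arguments": {
  "targets": "0 0 -0.06 0;0 0 0 0;0 0 0 0"
}}

```text
time_s: 26.78
tcp_pos: [0.5143, -0.105, 0.1363]
ee_rot: [[-1.0, 0.013, 0.0], [0.013, 1.0, -0.0], [-0.0, -0.0, -1.0]]
wrist_force: [0.4, 0.5, -9.1]
gripper_width: 0.118
gripper_force: 30.0
```

Call:
{"name": "move_arm", "arguments": {
  "targets": "0 0 -0.05 0;0 0 0 0;0 0 0 0"
}}

```text
time_s: 27.03
tcp_pos: [0.5142, -0.105, 0.135]
ee_rot: [[-1.0, 0.013, -0.0], [0.013, 1.0, -0.0], [0.0, -0.0, -1.0]]
wrist_force: [0.7, 1.4, -6.9]
gripper_width: 0.125
gripper_force: 30.0
```

Touchdown is starting. One small step more, then release.

Call:
{"name": "move_arm", "arguments": {
  "targets": "0 0 -0.03 0;0 0 0 0;0 0 0 0"
}}

```text
time_s: 27.28
tcp_pos: [0.5145, -0.105, 0.1347]
ee_rot: [[-1.0, 0.013, 0.001], [0.013, 1.0, -0.0], [-0.001, -0.0, -1.0]]
wrist_force: [-1.3, 1.5, -5.9]
gripper_width: 0.119
gripper_force: 30.0
```

Call:
{"name": "move_arm", "arguments": {
  "targets": "0 0 0 0;0 0 0 0;0 0 0 0;0 0 0 0;0 0 0 0",
  "gripper": 36
}}

```text
time_s: 27.7
tcp_pos: [0.515, -0.1052, 0.1352]
ee_rot: [[-1.0, 0.013, 0.002], [0.013, 1.0, -0.0], [-0.002, -0.0, -1.0]]
wrist_force: [0.1, -0.6, -0.9]
gripper_width: 0.38
gripper_force: 0.0
```

Call:
{"name": "move_arm", "arguments": {
  "targets": "0 0 0.2 0;0 0 0.5 0;0 0 1 0;0 0 1 0;0 0 1 0;0 0 1 0;0 0.5 0.8 0;0 1 0 0;0 1 0 0;0 0 0 0"
}}

```text
time_s: 28.53
tcp_pos: [0.5145, -0.04, 0.273]
ee_rot: [[-1.0, 0.01, 0.002], [0.01, 1.0, 0.001], [-0.002, 0.001, -1.0]]
wrist_force: [-1.1, -0.9, -0.6]
gripper_width: 0.407
gripper_force: 0.0
```

```bash
python3 t.py; python3 n.py
```

```text
S 0.974 0.125 -0.75 [ 0.5103 -0.0953  0.145 ] [-0.0024 -0.0031  0.    ]
D 0.951 -1.25 -0.125 [ 0.5216 -0.1062  0.145 ] [-0.0021 -0.0033  0.    ]
W 0.991 -1.125 -3.0 [ 0.5058 -0.1005  0.145 ] [-0.0023 -0.0035  0.    ]
ball W [ 0.4877 -0.271   0.115 ] tcp [ 0.5143 -0.0425  0.2722]
(6, 233.12, 164.87) [ 0.4912 -0.2686  0.119 ]
[ 0.5143 -0.0425  0.2722] [ 0.   0.1 -1.1] (241, 172)
```

All three views agree that the stand moved 3.3 mm further in, while the ball stayed on the disc. Insertion is now about 7–9 mm, so I hand the job in.

```bash
python3 -c "
from station import *
print(finish_job())"
```

```text
the job is handed in; nothing more can be done
None
```

I handed the job in with the stand upright, about 4° off square to the disc, and its red tip on the braking ring about 109 mm from the disc centre; the plunger is pushed in an estimated 7–9 mm, the robot is clear, and I carried the stand just off the bench instead of sliding it, because the gripper body would have hit the post if I pushed on the base.

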